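# Clear the card trimmer and crank its back gauge to the marker

### The job

Get the card trimmer ready for the next cut: first, with the scraper block and not with your fingers, sweep the four loose chips off the bed into the catch tray at its end, and stand the scraper back on the middle of its blue mat. Only once the bed is clear, turn the handwheel clockwise until the fence's red pointer is level with the nose of the yellow marker clip. Move the fence only by its wheel, and leave the marker and the other things on the worktop where they are.

Things in the scene. Friction and masses are not known exactly. Their poses are not given: they have to be found in the camera images.
- trimmer: Card trimmer fixed to the worktop, 490 mm long (its y), 260 mm deep (x). Origin: underside, below the bed's middle; z up; its front, -x, faces the robot at yaw 0. Bed from y -140 to +130, x -130 to +130 mm. Cutter rail and head over the bed's front edge at x -80 to -130 mm, up to 107 mm high. Catch tray past the +y end; grey gearbox with the handwheel at the -y end (66 mm high, y -255 to -140 mm)
- bed_center (a point): point on the flat pale bed's surface, above the trimmer's origin (height 50 mm); axes as the trimmer's
- tray_center (a point): middle of the open green catch tray's floor (trimmer x 0, y +182 mm, height 5 mm). The tray begins at the bed's +y edge, y = +130 mm; inside it measures x -104 to +104, y +130 to +235 mm; walls 46 mm high; the bed's edge is open to it
- wheel_hub (a point): centre of the handwheel on its vertical axis, in the rim's plane, 118 mm above the worktop. Black round rim: radius 52 mm to the middle of a 14 mm thick bar; hub of 14 mm radius, up to 10 mm above this point; three thin spokes (9 mm) 120 degrees apart in the rim's plane leave three open windows; 52 mm clear from the rim's plane down to the gearbox
- wheel_mark (a point): red dot on the rim, 52 mm from the hub; it turns with the wheel and lies midway between two spokes
- wheel (a joint): angle of the handwheel, rad, 0 at the start, grows clockwise seen from above. It stays where it is left (stiff, about 0.1 N m), and drives the fence 10 mm per rad towards the front (-x of the trimmer): 63 mm a turn. Stops at 7.5 rad.
- fence: aluminium back-gauge fence on the bed, a bar 190 mm long along the trimmer's y, 16 mm thick, 30 mm high, origin on the bed under its middle; it slides along the trimmer's x, starting at x = +93 mm, only by the handwheel
- fence_pointer (a point): top outer end of the 5 mm wide red pointer, which runs over the black carriage at the fence's -y end and down to the paper scale; its x in the trimmer's frame is the fence's setting
- marker_line (a point): top of the narrow (5 mm wide, 20 mm high) nose of the yellow marker clip on the paper scale, 10 mm beside the pointer's track; axes as the trimmer's. It lies 28 to 42 mm in front (-x) of the pointer's start and stays where it is.
- pad: blue mat, 150 x 90 x 4 mm, fixed on the worktop; origin at the middle of its underside, long side along its x
- scraper: scraper block standing on the mat: black rubber foot 100 x 30 x 18 mm (x, y, z) under a yellow grip 70 x 20 mm that reaches from 18 to 62 mm height; about 0.15 kg; origin at the middle of its underside, long side along its x, z up
- chip0: loose orange plastic offcut chip, 18 x 13 x 7 mm, lying on the bed at the start (within 40 mm of the bed's middle in the trimmer's x and 55 mm in y); origin at the middle of its underside
- chip1: loose green plastic offcut chip, 18 x 13 x 7 mm, lying on the bed at the start (within 40 mm of the bed's middle in the trimmer's x and 55 mm in y); origin at the middle of its underside
- chip2: loose red plastic offcut chip, 18 x 13 x 7 mm, lying on the bed at the start (within 40 mm of the bed's middle in the trimmer's x and 55 mm in y); origin at the middle of its underside
- chip3: loose blue plastic offcut chip, 18 x 13 x 7 mm, lying on the bed at the start (within 40 mm of the bed's middle in the trimmer's x and 55 mm in y); origin at the middle of its underside
- pen_cup: black pen cup with pens, 76 mm wide, 145 mm high; bystander, origin at its underside
- stapler: red stapler, 140 x 34 x 42 mm; bystander, origin at its underside
- tape_dispenser: black tape dispenser, 130 x 55 x 86 mm; bystander, origin at its underside
- glue_bottle: white glue bottle with orange cap, 48 mm wide, 120 mm high; bystander, origin at its underside
- card_stack: stack of white cards, 148 x 105 x 35 mm; bystander, origin at its underside
- hole_punch: light blue hole punch, 120 x 100 x 65 mm; bystander, origin at its underside
Things that resemble listed ones, but are neither listed nor needed, are in the scene too. There is more than one size of the scraper; the one meant has the size given above.

How it is judged:
By the outcome, as a careful person would: the job done as asked, in the order asked, and still so for the second after the job is handed in, with the robot touching nothing.
It also fails if it takes over 72 s, if anything falls off the work surface, if the arm or the gripper's body presses on something with over 40 N, if the wrist force passes 120 N, or if a joint passes its speed limit or range.

### The arm

A 6-joint arm with a two-finger parallel gripper is mounted at the origin on the work surface. World frame = base frame: x ahead of the robot, y to its left, z up, the work surface at z = 0. Lengths are in m, angles in degrees, forces in N, time in s.
With the tool pointing down it reaches from about 0.25 to 0.725 m from the base axis. Payload 9.7 kg.
Tool frame: the origin (TCP) lies midway between the tips of the shut fingers; the grasp point (between the pads) lies 19 mm behind it; z points along the fingers, y is the line along which they close (so a half turn about z gives the same grasp; the last joint's range is limited). The gripper opens to 85 mm and grips with 20 to 120 N. Pads are 22 mm wide; open, the fingers measure 114 mm over their backs; the gripper's body (76 mm by 85 mm) begins 54 mm behind the grasp point. The pads swing forward as they close: fully open they stand 13 mm farther back than shut.
Start: joints at [71.104, 4.979, 10.078, 95.1, 0, 90], TCP at [0.178, 0.52, 0.231] pointing down, gripper open.
Joint ranges: [-179.16, 179.16], [-48.56, 103.87], [-65.8, 70.77], [-126.05, 130.52], [-82.76, 87.17], [-180, 180]. Speed limits (degrees/s): [127.2, 127.2, 147.25, 180, 180, 180].

### API

Orientations are given as [roll, pitch, yaw] about the fixed x, y, z axes, in that order (R = Rz(yaw) Ry(pitch) Rx(roll)).
In Python, from workcell import readout, imaging, bot, spotter gives the robot as it stands.
- The arm moves only by the shell command python3 -m jog 'ROWS' [FORCE]. ROWS is JSON, a list of rows, each an object with "rotation": the turn, a rotation vector about the world's x, y, z in degrees, a list of three; "translation": the shift along the world's x, y, z in mm, a list of three; "grip": the finger opening in mm, from 0 to 85.4. In form: [{"rotation": [wx, wy, wz], "translation": [dx, dy, dz], "grip": grip}, ...]. A call has 1 to 20 rows; each row is the pose to reach, as a shift and turn from the pose commanded when the call began; what a row does not reach only later rows make up. A row lasts 1/10 s, in which the tool goes at most 50 mm and 8.59 degrees, less where a joint would pass 70% of its speed; a pose out of reach is approached as far as the arm can. A call with a gripper value outside its range is refused whole. The fingers move at their own pace and stop on an object; FORCE is the grip in N (left out, the last holds). Time passes only in rows, so rows that repeat a pose let the fingers close. It gives the time, the measured TCP pose, the force, the opening and the grip force at its end, in the units of the state.
- readout.get_obs(): the state, without advancing time (a new reading comes with each control period).
- imaging.camera(name): name is "scene" or "side" or "wrist"; returns (picture, depth): 420x560x3 uint8, red, green, blue; 420x560 float32, m along the optical axis (not along the pixel's ray), 0 where there is no reading.
- imaging.camera_info(name): a dict with "vertical_fov" (degrees; the focal length in pixels is half the picture's height over the tangent of half this angle, whatever the lens; pixels are square), "cx", "cy" (the principal point, pixels), "k1" (the pictures are not rectified: a ray, as slopes to the right and down, at radius r is drawn at 1 + k1 r^2 times it, then the intrinsics apply), "extrinsics" (4x4, takes a point from camera to world coordinates); the wrist camera has in their place "tool_from_camera" (4x4, takes a point from camera to tool coordinates, whose origin is the TCP and whose axes are the flange's). Camera axes: x right, y down, z forward; pixel columns grow to the right and rows downward; lengths in m; the calibration is good to about 2 mm. A picture is of the moment at which its call begins: read the wrist's pose just before it. camera_info takes no time and is no camera call.
- bot.job_done(): hands the job in; it is judged then, once.
Trained networks look in the newest picture that a camera, given by its name, has taken for a name from the list of things; names that differ only in an ending like _2 or _b are one class to them, and where a whole thing is asked for, a point or a joint stands for the part that bears it (a point fixed in the world has none). Each returns a list of dicts, best first, with "confidence" (0 to 1); they miss things now and then, are a little off and sometimes report something else, mostly with a low value. They report only what shows in the picture. A call takes as long as a camera call. They do not tell look-alikes from the thing itself.
- spotter.spot_in(camera, target): "box" ([centre column, centre row, width, height] in pixels, round what is visible of it).
- spotter.mark_of(camera, target): "uv" ([column, row] in pixels: a listed point, or the origin of a listed thing).
The state is a dict: "time": time; "q": joint angles; "qd": joint speeds; "joint_efforts": joint torques, N m; "ee_pos": TCP position; "tcp_rot": TCP orientation; "wrist_force": force on the tool from outside, world axes, zero at the start; "torque": the same for the moment, N m; "opening": finger opening in m; "grasp_force": force on a finger pad.
Only numpy, scipy, OpenCV 4.12 (cv2) and the standard library are available. Lean on these libraries where they do the work, as an engineer would, in place of code of your own. Each camera call takes 0.05 s, during which the arm holds its last target. There are 200 camera calls.

## Working session

There is one attempt and no reset: what is moved stays moved. The work goes in short steps, Python scripts to look and compute and a shell command to move; the robot and the scene stay as the last step left them, time stands still between calls to the robot, and variables do not carry over. Pictures are saved under pics/ and viewed, at most 10 in all, crops included, and the job is handed in when it is done.

```bash
ls; mkdir -p pics; cat > h.py <<'E'
import numpy as np, cv2
from scipy.spatial.transform import Rotation as R
from workcell import readout, imaging, bot, spotter
def snap(n):
    o=readout.get_obs(); p,d=imaging.camera(n); i=imaging.camera_info(n)
    if n=='wrist':
        T=np.eye(4); T[:3,3]=o['ee_pos']; T[:3,:3]=R.from_euler('xyz',o['tcp_rot'],degrees=True).as_matrix()
        T=T@np.array(i['tool_from_camera'])
    else: T=np.array(i['extrinsics'])
    f=210/np.tan(np.radians(i['vertical_fov'])/2)
    return dict(p=p,d=d,T=T,f=f,i=i)
def ray(s,uv):
    i=s['i'];xd=np.array([(uv[0]-i['cx'])/s['f'],(uv[1]-i['cy'])/s['f']])
    x=xd.copy()
    for _ in range(20): x=xd/(1+i['k1']*(x@x))
    return np.array([x[0],x[1],1.])
def w(s,uv,z=None):
    """world point: from depth, or on the plane at height z"""
    r=s['T'][:3,:3]@ray(s,uv);c=s['T'][:3,3]
    if z is None:
        u,v=int(round(uv[0])),int(round(uv[1]))
        k=s['d'][max(v-1,0):v+2,max(u-1,0):u+2];k=k[k>0]
        return c+r*(np.median(k) if len(k) else np.nan)
    return c+r*(z-c[2])/r[2]
def proj(s,P):
    q=np.linalg.inv(s['T'])@np.r_[P,1];x=q[:2]/q[2];x=x*(1+s['i']['k1']*(x@x))
    return x*s['f']+[s['i']['cx'],s['i']['cy']]
def tri(obs):
    A=0;b=0
    for s,uv in obs:
        r=s['T'][:3,:3]@ray(s,uv);r/=np.linalg.norm(r);M=np.eye(3)-np.outer(r,r);A=A+M;b=b+M@s['T'][:3,3]
    return np.linalg.solve(A,b)
def save(s,name): cv2.imwrite('pics/'+name,s['p'][:,:,::-1])
np.set_printoptions(precision=4,suppress=True)
E
python3 - <<'E'
from h import *
print(readout.get_obs())
S={n:snap(n) for n in('scene','side','wrist')}
for n in S:
    print(n,S[n]['T'][:3,3],S[n]['T'][:3,2])
big=np.hstack([S['scene']['p'],S['side']['p']])
for n in S: save(S[n],n+'0.png')
for t in ['trimmer','bed_center','tray_center','wheel_hub','wheel_mark','fence','fence_pointer','marker_line','pad','scraper','chip0','chip1','chip2','chip3','hole_punch','tape_dispenser','card_stack','pen_cup','glue_bottle','stapler']:
    for n in('scene','side'):
        for m in spotter.mark_of(n,t)[:3]:
            print(t,n,np.round(m['uv'],1),round(m['confidence'],2),w(S[n],m['uv']))
E
```

```text
pics
{'time': 0.0, 'q': array([71.1018,  5.0101, 10.0332, 95.1   , -0.0016, 90.0013]), 'qd': array([ 0.0153, -0.1091,  0.0419, -0.0785, -0.0794,  0.0262]), 'joint_efforts': array([  0.0009, -52.0391,  46.4801,   0.0162,  -0.0002,   0.    ]), 'ee_pos': array([0.1781, 0.5201, 0.2306]), 'tcp_rot': array([-179.9231,    0.0016,  161.1005]), 'wrist_force': array([-0.0825, -0.7019, -0.2232]), 'torque': array([-0.0392,  0.0076,  0.0259]), 'grasp_force': 0.0, 'opening': 0.08552763489827216}
scene [1.0787 0.6344 1.2667] [-0.3792 -0.4072 -0.8309]
side [-0.2105  0.8614  1.334 ] [ 0.454  -0.4882 -0.7453]
wrist [0.1018 0.5473 0.3729] [ 0.2959 -0.1025 -0.9497]
trimmer scene [276.5 191.8] 0.64 [ 0.5112 -0.017   0.0511]
trimmer scene [328.2 318.4] 0.62 [0.6605 0.3445 0.0368]
bed_center scene [281.8 184.9] 0.65 [ 0.4832 -0.0262  0.049 ]
bed_center side [306.6 213.8] 0.74 [0.1332 0.4122 0.691 ]
bed_center side [284.4 196.3] 0.37 [ 0.5701 -0.0271  0.0707]
tray_center scene [321.3 232.2] 0.7 [0.4871 0.1427 0.0048]
tray_center scene [206.9 101. ] 0.29 [ 0.434  -0.4462  0.0331]
tray_center scene [254.2 200
[... 2224 characters left out ...]
ard_stack scene [207.5 102.7] 0.61 [ 0.4396 -0.4345  0.0379]
card_stack side [392.7 172.5] 0.59 [0.1066 0.1855 0.6495]
pen_cup scene [176.3 126.3] 0.65 [ 0.5783 -0.4078  0.0491]
pen_cup side [356.8 153.6] 0.81 [ 0.5517 -0.4124  0.0303]
pen_cup side [188.6 262.2] 0.28 [0.6304 0.3511 0.006 ]
glue_bottle scene [187.8 242.4] 0.72 [ 0.7909 -0.0561  0.0382]
glue_bottle side [251.7 173.3] 0.7 [ 0.7658 -0.0631  0.0192]
glue_bottle side [305.5 176.2] 0.64 [ 0.5739 -0.1373  0.0861]
stapler scene [327.7 318.1] 0.73 [0.661  0.3432 0.0372]
stapler scene [243.5 118.4] 0.28 [ 0.4448 -0.2379  0.1246]
stapler side [189.7 260.8] 0.96 [0.6286 0.3472 0.0116]
stapler side [221.8 293.9] 0.5 [0.1854 0.5665 0.5591]
```

```bash
python3 - <<'E'
import cv2
a=cv2.imread('pics/scene0.png');cv2.imwrite('pics/sceneb.png',cv2.resize(a[60:360,150:500],None,fx=2.28,fy=2,interpolation=cv2.INTER_CUBIC)) if 0 else cv2.imwrite('pics/sceneb.png',cv2.resize(a[70:350,140:510],None,fx=2.14,fy=2.14,interpolation=cv2.INTER_CUBIC))
E
```

```text
(no output)
```

View pics/sceneb.png

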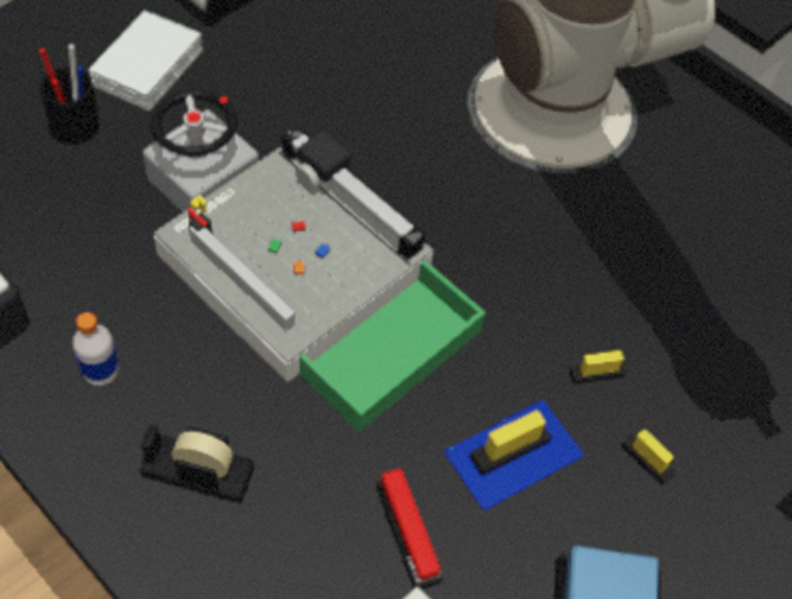

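View pics/side0.png

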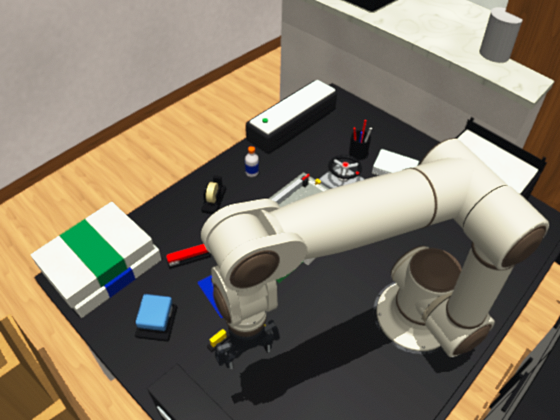

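The scene crop shows the target scraper on the blue mat at about (380,274) in the full picture. Two smaller look-alikes stand at (421,240) and (444,281). The chips are at crop (275,245), (299,226), (322,250) and (299,267), the wheel at (195,125) and the pointer/marker at (200,212). In the side view the arm hides most of the trimmer.

```bash
cat >> h.py <<'E'
def cloud(s,mask,lo,hi):
    v,u=np.nonzero(mask); P=np.array([w(s,(a,b)) for a,b in zip(u,v)])
    return P[(P[:,2]>lo)&(P[:,2]<hi)]
def rect(P):
    (c,sz,a)=cv2.minAreaRect((P[:,:2]*1000).astype(np.float32)); 
    return np.array(c)/1000,np.array(sz),a
def hsv(s): return cv2.cvtColor(s['p'],cv2.COLOR_RGB2HSV)
def inr(h,a,b): return cv2.inRange(h,np.array(a),np.array(b))>0
E
python3 - <<'E'
from h import *
s=snap('scene');h=hsv(s)
yel=inr(h,(22,120,90),(35,255,255));blu=inr(h,(112,150,60),(128,255,255));grn=inr(h,(55,80,60),(75,255,255))
box=np.zeros(yel.shape,bool);box[245:310,345:415]=1
print('pad',rect(cloud(s,blu&box,-.01,.015)))
for zz in((.05,.075),): 
  P=cloud(s,yel&box,*zz);print('scr',len(P),rect(P),P.mean(0))
P=cloud(s,grn,-.01,.02);print('trayfloor',len(P),rect(P),np.median(P[:,2]))
P=cloud(s,grn,.03,.06);print('traywalls',len(P),rect(P))
q=h[...,1]<60
bx=np.zeros(yel.shape,bool);bx[170:225,225:280]=1
P=cloud(s,q&bx&(h[...,2]>90),.073,.09);print('fence top',len(P),rect(P))
E
```

```text
pad (array([0.4746, 0.3529]), array([ 91.5255, 151.9109]), 76.7857437133789)
scr 229 (array([0.4787, 0.3485]), array([19.5531, 70.3388]), 76.12760925292969) [0.481  0.3491 0.063 ]
trayfloor 2325 (array([0.5125, 0.3343]), array([543.1871, 259.0794]), 79.14153289794922) 0.005100072796862198
traywalls 663 (array([0.4864, 0.073 ]), array([223.5525, 262.5806]), 0.2774890065193176)
fence top 375 (array([ 0.5785, -0.039 ]), array([197.8508,  26.9529]), 87.75054931640625)
```

```bash
python3 -m jog '[{"rotation":[0,0,5],"translation":[42,-24,0],"grip":85},{"rotation":[0,0,5],"translation":[85,-48,0],"grip":85},{"rotation":[0,0,5],"translation":[127,-73,0],"grip":85},{"rotation":[0,0,5],"translation":[170,-97,0],"grip":85},{"rotation":[0,0,5],"translation":[212,-121,0],"grip":85},{"rotation":[0,0,5],"translation":[255,-145,0],"grip":85},{"rotation":[0,0,5],"translation":[290,-170,0],"grip":85},{"rotation":[0,0,5],"translation":[290,-170,0],"grip":85},{"rotation":[0,0,5],"translation":[290,-170,0],"grip":85},{"rotation":[0,0,5],"translation":[290,-170,0],"grip":85}]'
python3 - <<'E'
from h import *
o=readout.get_obs();print(o['q'],o['ee_pos'],o['tcp_rot'])
s=snap('wrist');save(s,'w1.png');h=hsv(s)
yel=inr(h,(22,120,90),(35,255,255));blu=inr(h,(112,150,60),(128,255,255))
P=cloud(s,blu,-.01,.015);print('pad',rect(P),np.median(P[:,2]))
P=cloud(s,yel,.055,.075);P=P[np.linalg.norm(P[:,:2]-[.479,.349],axis=1)<.07];print('scr',len(P),rect(P),np.median(P[:,2]))
E
```

```text
time: 3.2
ee_pos: [0.4675, 0.3508, 0.2313]
tcp_rot: [180.0, -0.0, 166.1]
wrist_force: [0.1, 0.2, 0.8]
opening: 0.0849
grasp_force: 0.0
[36.8744  9.8373 15.4552 95.6241  0.0143 50.7417] [0.4675 0.3508 0.2313] [179.9958  -0.015  166.1328]
pad (array([0.5786, 0.4243]), array([418.1284, 169.4178]), 33.77538299560547) 0.0036159637372730202
scr 1614 (array([0.4748, 0.3482]), array([19.1832, 69.1221]), 75.12977600097656) 0.0654980487825629
```

View pics/w1.png

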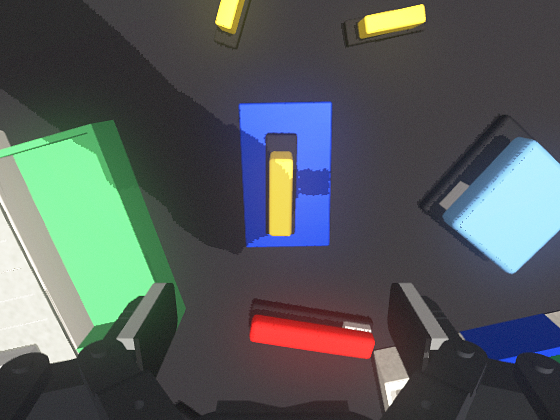

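The wrist view shows the scraper upright on the mat at (281,190). The stapler is at (312,335) and the hole punch at (500,200), both clear of the fingers.

```bash
python3 - <<'E'
from h import *
s=snap('wrist');h=hsv(s)
blu=inr(h,(112,150,40),(128,255,255));b=np.zeros(blu.shape,bool);b[90:260,225:345]=1
P=cloud(s,blu&b,-.01,.015);print('pad',rect(P))
s=snap('scene');h=hsv(s);yel=inr(h,(22,120,90),(35,255,255));
P=cloud(s,yel,.055,.075);P=P[np.linalg.norm(P[:,:2]-[.479,.349],axis=1)<.07]
if len(P)>20: print('scr scene',len(P),rect(P))
E
python3 -m jog '[{"rotation":[0,0,-1],"translation":[8,-3,-45],"grip":60},{"rotation":[0,0,-1],"translation":[8,-3,-90],"grip":60},{"rotation":[0,0,-1],"translation":[8,-3,-130],"grip":60},{"rotation":[0,0,-1],"translation":[8,-3,-160],"grip":60},{"rotation":[0,0,-1],"translation":[8,-3,-185],"grip":60},{"rotation":[0,0,-1],"translation":[8,-3,-201],"grip":60},{"rotation":[0,0,-1],"translation":[8,-3,-201],"grip":60},{"rotation":[0,0,-1],"translation":[8,-3,-201],"grip":30},{"rotation":[0,0,-1],"translation":[8,-3,-201],"grip":10},{"rotation":[0,0,-1],"translation":[8,-3,-201],"grip":10},{"rotation":[0,0,-1],"translation":[8,-3,-201],"grip":10},{"rotation":[0,0,-1],"translation":[8,-3,-201],"grip":10},{"rotation":[0,0,-1],"translation":[8,-3,-201],"grip":10},{"rotation":[0,0,-1],"translation":[8,-3,-201],"grip":10}]' 60
```

```text
pad (array([0.4738, 0.3544]), array([ 90.8224, 150.8493]), 77.23709106445312)
scr scene 210 (array([0.4788, 0.347 ]), array([20.057 , 68.9525]), 74.51382446289062)
time: 4.75
ee_pos: [0.4766, 0.3479, 0.0318]
tcp_rot: [179.9, 0.1, 165.1]
wrist_force: [-1.6, -0.1, 7.0]
opening: 0.0194
grasp_force: 59.2
```

```bash
python3 -m jog '[{"rotation":[0,0,0],"translation":[0,0,20],"grip":10},{"rotation":[0,0,0],"translation":[0,0,60],"grip":10},{"rotation":[0,0,0],"translation":[0,0,110],"grip":10},{"rotation":[0,0,0],"translation":[0,0,160],"grip":10},{"rotation":[0,0,4],"translation":[0,-30,195],"grip":10},{"rotation":[0,0,8],"translation":[5,-70,220],"grip":10},{"rotation":[0,0,13],"translation":[10,-110,250],"grip":10},{"rotation":[0,0,13],"translation":[20,-150,270],"grip":10},{"rotation":[0,0,13],"translation":[30,-195,285],"grip":10},{"rotation":[0,0,13],"translation":[40,-240,290],"grip":10},{"rotation":[0,0,13],"translation":[43,-285,290],"grip":10},{"rotation":[0,0,13],"translation":[43,-330,290],"grip":10},{"rotation":[0,0,13],"translation":[43,-368,290],"grip":10},{"rotation":[0,0,13],"translation":[43,-368,290],"grip":10},{"rotation":[0,0,13],"translation":[43,-368,290],"grip":10},{"rotation":[0,0,13],"translation":[43,-368,290],"grip":10}]'
python3 - <<'E'
from h import *
o=readout.get_obs();print(o['q'],o['ee_pos'],o['tcp_rot'],o['opening'])
s=snap('wrist');save(s,'w2.png');h=hsv(s)
np.savez('w2.npz',p=s['p'],d=s['d'],T=s['T'],f=s['f']);
c=snap('scene')
for t in ['bed_center','tray_center','wheel_hub','wheel_mark','fence_pointer','marker_line','chip0','chip1','chip2','chip3']:
  for n,S in(('wrist',s),('scene',c)):
    for m in spotter.mark_of(n,t)[:2]: print(t,n,np.round(m['uv'],1),round(m['confidence'],2),w(S,m['uv']))
E
```

```text
time: 6.35
ee_pos: [0.5191, -0.0201, 0.3203]
tcp_rot: [180.0, 0.0, 178.1]
wrist_force: [0.0, -0.6, -1.7]
opening: 0.0196
grasp_force: 59.5
[ -2.2224   3.845   18.9994 105.153    0.0135  -0.3473] [ 0.5191 -0.0201  0.3203] [179.9865   0.0016 178.1249] 0.019558668722296196
bed_center wrist [262.4 139.3] 0.66 [ 0.4894 -0.0396  0.0496]
bed_center scene [281.6 184.6] 0.85 [ 0.4845 -0.0256  0.0522]
tray_center wrist [415.4 129. ] 0.97 [0.4884 0.1436 0.0044]
tray_center scene [323.6 231.9] 0.77 [0.4814 0.1461 0.0044]
wheel_hub wrist [ 47.5 156.2] 0.75 [ 0.4876 -0.2323  0.1277]
wheel_hub scene [228.9 125.1] 0.71 [ 0.4946 -0.2429  0.1279]
wheel_hub scene [275.1 134.9] 0.61 [ 0.5249 -0.0055  0.3096]
wheel_mark wrist [ 30.7 100.5] 0.75 [ 0.4383 -0.2378  0.1257]
wheel_mark wrist [299.1 158.6] 0.52 [ 0.4682 -0.0098  0.2959]
wheel_mark scene [245.4 117.3] 0.61 [ 0.436  -0.2401  0.1214]
fence_pointer wrist [163.7 227. ] 0.79 [ 0.5744 -0.1484  0.0872]
fence_pointer scene [234.1 164.1] 0.74 [ 0.5456 -0.1616  0.0673]
fence_pointer scene [228.2 165.9] 0.64 [ 0.5512 -0.185   0.0413]
marker_line wrist [15
[... 316 characters left out ...]
-0.0437  0.0534]
chip1 wrist [297.7 119. ] 0.78 [ 0.4684 -0.0008  0.0566]
chip1 wrist [248.7 117.6] 0.74 [ 0.4653 -0.0527  0.0563]
chip1 scene [277.  177.4] 0.56 [ 0.478  -0.0527  0.0532]
chip1 scene [269.4 186.1] 0.54 [ 0.5143 -0.0437  0.0534]
chip2 wrist [297.7 119. ] 0.78 [ 0.4684 -0.0008  0.0566]
chip2 wrist [248.7 117.6] 0.74 [ 0.4653 -0.0527  0.0563]
chip2 scene [277.  177.4] 0.56 [ 0.478  -0.0527  0.0532]
chip2 scene [269.4 186.1] 0.54 [ 0.5143 -0.0437  0.0534]
chip3 wrist [297.7 119. ] 0.78 [ 0.4684 -0.0008  0.0566]
chip3 wrist [248.7 117.6] 0.74 [ 0.4653 -0.0527  0.0563]
chip3 scene [277.  177.4] 0.56 [ 0.478  -0.0527  0.0532]
chip3 scene [269.4 186.1] 0.54 [ 0.5143 -0.0437  0.0534]
```

View pics/w2.png

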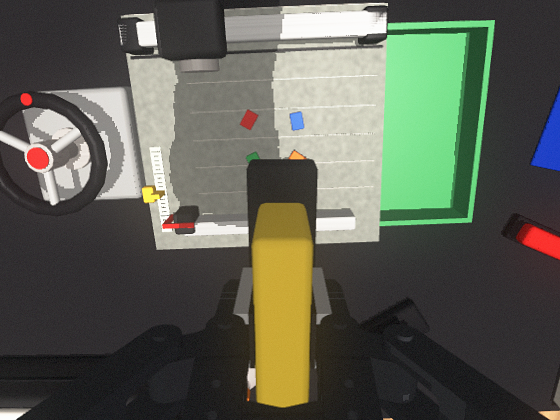

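The wrist view shows the chips at red (249,119), blue (297,121), green (253,157) and orange (297,155). The fence runs along row ~222 and the cutter along the top edge, with the pointer at (165,226), the marker at (153,195) and the wheel mark at (26,99). The scraper is held straight.

```bash
python3 - <<'E'
from h import *
s=snap('wrist');h=hsv(s);V=h[...,2];S=h[...,1]
def line(mask,lo,hi,name):
    P=cloud(s,mask,lo,hi);l=cv2.fitLine((P[:,:2]*1000).astype(np.float32),cv2.DIST_HUBER,0,.01,.01).ravel()
    print(name,len(P),l, rect(P),P[:,2].mean())
def bx(a,b,c,d):
    m=np.zeros(V.shape,bool);m[a:b,c:d]=1;return m
g=inr(h,(50,80,30),(80,255,255))
line(g&bx(0,240,380,500),-.01,.015,'floor')
line(g&bx(0,240,380,500),.035,.055,'rims')
line(bx(205,240,195,246),.072,.09,'fenceL')
line(bx(205,240,195,246)|bx(205,240,318,370),.072,.09,'fence')
line(bx(0,260,100,390)&(S<80)&(V>60),.04,.055,'bed')
red=inr(h,(0,120,80),(8,255,255))|inr(h,(172,120,80),(180,255,255))
for nm,m in(('red',red&bx(105,135,235,265)),('blue',inr(h,(100,100,60),(125,255,255))&bx(100,140,285,310)),('green',g&bx(145,165,240,248)),('green',g&bx(145,165,240,270)),('orange',inr(h,(8,120,80),(20,255,255))&bx(145,165,285,310))):
    P=cloud(s,m,.045,.065);print(nm,len(P),P.min(0),P.max(0))
for nm,m in(('ptr',red&bx(210,240,155,200)),('yel',inr(h,(22,120,90),(35,255,255))&bx(180,215,140,170)),('mark',red&bx(90,110,15,40)),('hubcap',red&bx(140,175,25,60))):
    P=cloud(s,m,.0,.2);print(nm,len(P),np.percentile(P,2,axis=0),np.percentile(P,98,axis=0),np.median(P,axis=0))
E
```

```text
floor 14711 [  1.       0.0053 479.5531 153.7951] (array([0.4909, 0.1668]), array([245.2803, 125.9567]), 0.5972126722335815) 0.004974916409000976
rims 3451 [  1.       0.0075 477.332  197.8689] (array([0.4859, 0.1494]), array([220.7781, 112.2843]), 0.4198574125766754) 0.043558699838393895
fenceL 796 [  0.0011  -1.     578.5641 -89.8739] (array([ 0.5771, -0.09  ]), array([55.6239, 25.1062]), 86.40595245361328) 0.07891284517262227
fence 1375 [  0.0049  -1.     578.2582 -35.7105] (array([ 0.5797, -0.0297]), array([176.6893,  25.2654]), 87.25180053710938) 0.0789400139960247
bed 39722 [  0.1759  -0.9844 471.521  -41.3167] (array([ 0.4864, -0.0443]), array([259.5686, 276.3823]), 0.6054214239120483) 0.049688873682759066
red 202 [ 0.4574 -0.0626  0.0499] [ 0.4777 -0.0443  0.0574]
blue 204 [ 0.4613 -0.0095  0.0486] [0.4795 0.0055 0.0573]
green 4 [ 0.5068 -0.0584  0.0506] [ 0.5103 -0.0577  0.0559]
green 71 [ 0.502  -0.0584  0.0506] [ 0.5117 -0.0446  0.0579]
orange 84 [ 0.5024 -0.0118  0.0529] [0.5107 0.0069 0.0574]
ptr 212 [ 0.5701 -0.1496  0.0589] [ 0.5767 -0.1168  0.0881] [ 0.5721 -0.137   0.0872]
yel 197 [ 0.5366 -0.176   0.0597] [ 0.553  -0.1558  0.0706] [ 0.544  -0.1688  0.0627]
mark 129 [ 0.4317 -0.2475  0.1217] [ 0.4419 -0.2374  0.1261] [ 0.4367 -0.2422  0.1253]
hubcap 366 [ 0.4799 -0.2511  0.128 ] [ 0.4976 -0.2327  0.1293] [ 0.4886 -0.2415  0.1287]
```

```bash
python3 -m jog '[{"rotation":[0,0,2],"translation":[-15,-45,-20],"grip":10},{"rotation":[0,0,2],"translation":[-31,-90,-40],"grip":10},{"rotation":[0,0,2],"translation":[-31,-90,-85],"grip":10},{"rotation":[0,0,2],"translation":[-31,-90,-130],"grip":10},{"rotation":[0,0,2],"translation":[-31,-90,-170],"grip":10},{"rotation":[0,0,2],"translation":[-31,-90,-200],"grip":10},{"rotation":[0,0,2],"translation":[-31,-90,-220],"grip":10},{"rotation":[0,0,2],"translation":[-31,-90,-233],"grip":10},{"rotation":[0,0,2],"translation":[-31,-90,-241],"grip":10},{"rotation":[0,0,2],"translation":[-31,-90,-241],"grip":10},{"rotation":[0,0,2],"translation":[-31,-90,-241],"grip":10}]'
```

```text
time: 8.6
ee_pos: [0.4887, -0.1107, 0.0803]
tcp_rot: [-180.0, 0.1, -179.9]
wrist_force: [-0.9, -1.2, -2.3]
opening: 0.0192
grasp_force: 59.8
```

```bash
python3 -m jog '[{"rotation":[0,0,0],"translation":[0,2,-1.5],"grip":10},{"rotation":[0,0,0],"translation":[0,15,-1.5],"grip":10},{"rotation":[0,0,0],"translation":[0,30,-1.5],"grip":10},{"rotation":[0,0,0],"translation":[0,45,-1.5],"grip":10},{"rotation":[0,0,0],"translation":[0,60,-1.5],"grip":10},{"rotation":[0,0,0],"translation":[0,75,-1.5],"grip":10},{"rotation":[0,0,0],"translation":[0,90,-1.5],"grip":10},{"rotation":[0,0,0],"translation":[0,105,-1.5],"grip":10},{"rotation":[0,0,0],"translation":[0,120,-1.5],"grip":10},{"rotation":[0,0,0],"translation":[0,135,-1.5],"grip":10},{"rotation":[0,0,0],"translation":[0,150,-1.5],"grip":10},{"rotation":[0,0,0],"translation":[0,165,-1.5],"grip":10},{"rotation":[0,0,0],"translation":[0,180,-1.5],"grip":10},{"rotation":[0,0,0],"translation":[0,195,-1.5],"grip":10},{"rotation":[0,0,0],"translation":[0,210,-1.5],"grip":10},{"rotation":[0,0,0],"translation":[0,210,-1.5],"grip":10},{"rotation":[0,0,0],"translation":[0,210,-1.5],"grip":10}]'
python3 -m jog '[{"rotation":[0,0,0],"translation":[0,0,40],"grip":10},{"rotation":[0,0,0],"translation":[20,0,85],"grip":10},{"rotation":[0,0,0],"translation":[35,0,130],"grip":10},{"rotation":[0,0,0],"translation":[35,0,175],"grip":10},{"rotation":[0,0,0],"translation":[35,0,220],"grip":10},{"rotation":[0,0,0],"translation":[35,0,220],"grip":10},{"rotation":[0,0,0],"translation":[35,0,220],"grip":10}]'
python3 - <<'E'
from h import *
s=snap('wrist');save(s,'w3.png')
E
```

```text
time: 10.3
ee_pos: [0.488, 0.0999, 0.0778]
tcp_rot: [-180.0, -0.0, -179.8]
wrist_force: [-0.3, 0.6, -2.2]
opening: 0.019
grasp_force: 59.9
time: 11.0
ee_pos: [0.5237, 0.0989, 0.2986]
tcp_rot: [180.0, 0.1, -179.9]
wrist_force: [0.6, 0.0, -3.3]
opening: 0.0192
grasp_force: 60.0
```

View pics/w3.png

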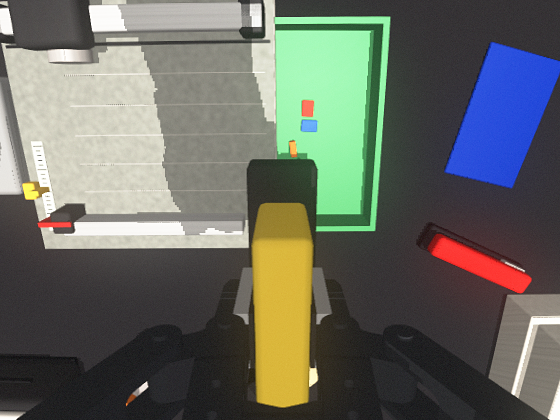

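Red (307,108), blue (309,126) and orange (293,149) lie in the tray. The visible bed is clear. The scraper may be hiding green.

```bash
python3 -m jog '[{"rotation":[0,0,-3],"translation":[-10,45,0],"grip":10},{"rotation":[0,0,-6],"translation":[-20,90,-20],"grip":10},{"rotation":[0,0,-9],"translation":[-30,135,-40],"grip":10},{"rotation":[0,0,-13],"translation":[-40,175,-60],"grip":10},{"rotation":[0,0,-13],"translation":[-49,215,-80],"grip":10},{"rotation":[0,0,-13],"translation":[-49,255,-100],"grip":10},{"rotation":[0,0,-13],"translation":[-49,255,-100],"grip":10},{"rotation":[0,0,-13],"translation":[-49,255,-100],"grip":10}]'
python3 - <<'E'
from h import *
s=snap('wrist');c=snap('scene')
a=c['p'][120:270,205:375];save(dict(p=np.hstack([cv2.resize(a,(480,424),interpolation=cv2.INTER_CUBIC)[:420],s['p'][:, :310]])),'w4.png')
h=hsv(s);blu=inr(h,(112,150,40),(128,255,255));b=np.zeros(blu.shape,bool);b[:,180:400]=1
P=cloud(s,blu&b,-.01,.015)
if len(P)>50: print('pad',len(P),rect(P))
E
```

```text
time: 11.85
ee_pos: [0.473, 0.3542, 0.1953]
tcp_rot: [-179.8, -0.2, 167.2]
wrist_force: [-0.8, -0.7, -1.6]
opening: 0.0193
grasp_force: 60.0
pad 8285 (array([0.4735, 0.3547]), array([ 90.9943, 149.0821]), 77.43587493896484)
```

View pics/w4.png

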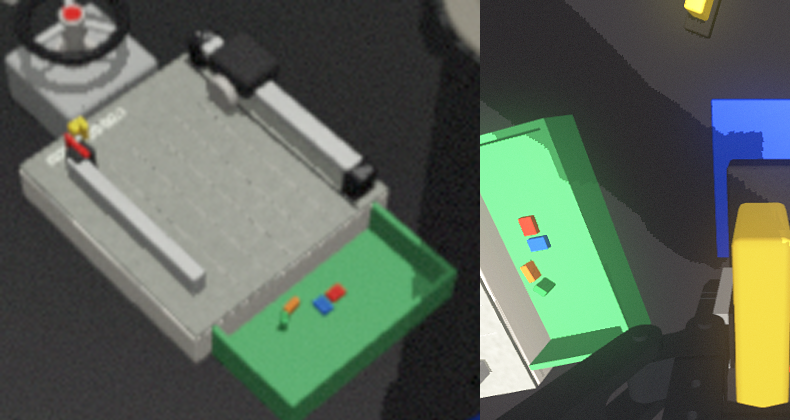

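All four chips, green included, lie in the tray. The bed is clear, so the scraper goes back now.

```bash
python3 -m jog '[{"rotation":[0,0,0],"translation":[0,0,-45],"grip":10},{"rotation":[0,0,0],"translation":[0,0,-90],"grip":10},{"rotation":[0,0,0],"translation":[0,0,-125],"grip":10},{"rotation":[0,0,0],"translation":[0,0,-145],"grip":10},{"rotation":[0,0,0],"translation":[0,0,-155],"grip":10},{"rotation":[0,0,0],"translation":[0,0,-160],"grip":10},{"rotation":[0,0,0],"translation":[0,0,-163],"grip":10},{"rotation":[0,0,0],"translation":[0,0,-163],"grip":10},{"rotation":[0,0,0],"translation":[0,0,-163],"grip":10}]'
```

```text
time: 12.85
ee_pos: [0.4747, 0.3547, 0.036]
tcp_rot: [179.9, 0.1, 167.1]
wrist_force: [0.4, -0.4, -1.7]
opening: 0.0196
grasp_force: 60.1
```

```bash
python3 -m jog '[{"rotation":[0,0,0],"translation":[0,0,-2],"grip":10},{"rotation":[0,0,0],"translation":[0,0,-3],"grip":10},{"rotation":[0,0,0],"translation":[0,0,-4],"grip":10},{"rotation":[0,0,0],"translation":[0,0,-4],"grip":10}]'
```

```text
time: 13.25
ee_pos: [0.4742, 0.3545, 0.0318]
tcp_rot: [180.0, 0.0, 167.1]
wrist_force: [-3.0, -1.1, 5.1]
opening: 0.0191
grasp_force: 61.0
```

```bash
python3 -m jog '[{"rotation":[0,0,0],"translation":[0,0,0],"grip":30},{"rotation":[0,0,0],"translation":[0,0,0],"grip":60},{"rotation":[0,0,0],"translation":[0,0,0],"grip":60},{"rotation":[0,0,0],"translation":[0,0,10],"grip":60},{"rotation":[0,0,0],"translation":[0,0,40],"grip":60},{"rotation":[0,0,0],"translation":[0,0,90],"grip":60},{"rotation":[0,0,0],"translation":[0,0,140],"grip":60},{"rotation":[0,0,0],"translation":[0,0,190],"grip":60},{"rotation":[0,0,0],"translation":[0,0,200],"grip":60},{"rotation":[0,0,0],"translation":[0,0,200],"grip":60},{"rotation":[0,0,0],"translation":[0,0,200],"grip":60}]'
python3 - <<'E'
from h import *
s=snap('wrist');c=snap('scene')
for S,b0 in((s,(60,280,200,400)),(c,(245,310,345,415))):
    h=hsv(S);yel=inr(h,(22,120,90),(35,255,255));blu=inr(h,(112,150,40),(128,255,255))
    b=np.zeros(blu.shape,bool);b[b0[0]:b0[1],b0[2]:b0[3]]=1
    P=cloud(S,blu&b,-.01,.015);print('pad',rect(P))
    P=cloud(S,yel&b,.055,.075);print('scr',len(P),rect(P),np.median(P[:,2]))
E
```

```text
time: 14.35
ee_pos: [0.474, 0.3542, 0.2296]
tcp_rot: [-179.9, -0.0, 167.1]
wrist_force: [-0.0, 0.3, -0.4]
opening: 0.06
grasp_force: 0.0
pad (array([0.4738, 0.3545]), array([ 90.6601, 150.7296]), 77.17710876464844)
scr 1482 (array([0.4726, 0.3555]), array([19.3631, 68.9923]), 76.79681396484375) 0.06553369476233578
pad (array([0.4744, 0.3527]), array([ 92.3273, 152.1363]), 76.56792449951172)
scr 213 (array([0.4771, 0.3547]), array([20.6344, 69.3988]), 75.740478515625) 0.06405745136255869
```

```bash
python3 -m jog '[{"rotation":[0,0,3],"translation":[4,-40,40],"grip":60},{"rotation":[0,0,6],"translation":[8,-85,65],"grip":60},{"rotation":[0,0,9],"translation":[12,-130,90],"grip":60},{"rotation":[0,0,13],"translation":[16,-175,90],"grip":60},{"rotation":[0,0,13],"translation":[20,-220,90],"grip":60},{"rotation":[0,0,13],"translation":[24,-265,90],"grip":60},{"rotation":[0,0,13],"translation":[28,-310,90],"grip":50},{"rotation":[0,0,13],"translation":[32,-355,90],"grip":50},{"rotation":[0,0,13],"translation":[36,-400,90],"grip":40},{"rotation":[0,0,13],"translation":[40,-445,90],"grip":40},{"rotation":[0,0,13],"translation":[44,-490,90],"grip":34},{"rotation":[0,0,13],"translation":[46,-530,90],"grip":34},{"rotation":[0,0,13],"translation":[46,-544,90],"grip":34},{"rotation":[0,0,13],"translation":[46,-544,90],"grip":34},{"rotation":[0,0,13],"translation":[46,-544,90],"grip":34}]'
cat >> h.py <<'E'
def near(P,c,r): return P[np.linalg.norm(P[:,:2]-c,axis=1)<r]
def look(s,tag=''):
    h=hsv(s);red=inr(h,(0,120,60),(8,255,255))|inr(h,(172,120,60),(180,255,255));yel=inr(h,(22,120,70),(35,255,255))
    P=cloud(s,red,.05,.14)
    A=P[(P[:,2]>.075)&(P[:,2]<.1)&(P[:,1]>-.17)&(P[:,1]<-.09)]
    Y=cloud(s,yel,.05,.08);Y=near(Y,[.545,-.165],.04)
    H=near(P,[.4886,-.2415],.02);M=P[(P[:,2]>.11)];d=np.linalg.norm(M[:,:2]-[.4886,-.2415],axis=1);M=M[(d>.035)&(d<.07)]
    for n,Q in(('ptr top',A),('yel',Y),('hub',H),('mark',M)):
        if len(Q): print(tag,n,len(Q),'min',np.percentile(Q,3,axis=0),'max',np.percentile(Q,97,axis=0),'mean',Q.mean(0))
    return A,Y,H,M
E
python3 - <<'E'
from h import *
s=snap('wrist');c=snap('scene');save(s,'w5.png')
print(readout.get_obs()['q'])
look(s,'w');look(c,'s')
for t in ['wheel_hub','wheel_mark','fence_pointer','marker_line']:
  for n,S in(('wrist',s),('scene',c)):
    for m in spotter.mark_of(n,t)[:1]: print(t,n,np.round(m['uv'],1),round(m['confidence'],2),w(S,m['uv']))
E
```

```text
time: 15.95
ee_pos: [0.52, -0.1891, 0.3199]
tcp_rot: [179.9, -0.1, -179.9]
wrist_force: [-0.6, 1.0, 0.2]
opening: 0.0338
grasp_force: 0.0
[-19.9169   8.6981  24.3423 105.6674   0.0137 -20.0961]
w ptr top 183 min [ 0.5703 -0.1495  0.0803] max [ 0.5755 -0.1174  0.0881] mean [ 0.5728 -0.1341  0.0868]
w yel 207 min [ 0.5366 -0.1757  0.0613] max [ 0.5524 -0.1564  0.0711] mean [ 0.5444 -0.168   0.0643]
w hub 385 min [ 0.4804 -0.2503  0.1278] max [ 0.4974 -0.2335  0.1292] mean [ 0.4888 -0.2417  0.1285]
w mark 129 min [ 0.4324 -0.2467  0.1234] max [ 0.4415 -0.2377  0.1262] mean [ 0.4368 -0.2421  0.1254]
s ptr top 34 min [ 0.5694 -0.1505  0.0794] max [ 0.5785 -0.1191  0.0892] mean [ 0.5744 -0.1334  0.0852]
s yel 34 min [ 0.5383 -0.1768  0.0555] max [ 0.5548 -0.1569  0.0668] mean [ 0.5477 -0.1668  0.0622]
s hub 25 min [ 0.4827 -0.2516  0.1266] max [ 0.4971 -0.2349  0.1298] mean [ 0.4903 -0.2432  0.1279]
s mark 10 min [ 0.4343 -0.2518  0.1208] max [ 0.442  -0.2391  0.1247] mean [ 0.4384 -0.2441  0.1233]
wheel_hub wrist [225.6 145.1] 0.85 [ 0.4858 -0.2382  0.1288]
wheel_hub scene [229.8 123.9] 0.98 [ 0.4898 -0.2448  0.128 ]
wheel_mark wrist [224.8  90.5] 0.73 [ 0.4394 -0.2375  0.1245]
wheel_mark scene [244.  115.4] 0.68 [ 0.3661 -0.3421  0.0003]
fence_pointer wrist [317.5 223.7] 0.83 [ 0.575  -0.1499  0.0874]
fence_pointer scene [228.1 168.1] 0.77 [ 0.5752 -0.1496  0.0853]
marker_line wrist [310.4 193.1] 0.76 [ 0.5456 -0.1571  0.0711]
marker_line scene [236.7 164.2] 0.63 [ 0.5339 -0.1657  0.0531]
```

View pics/w5.png

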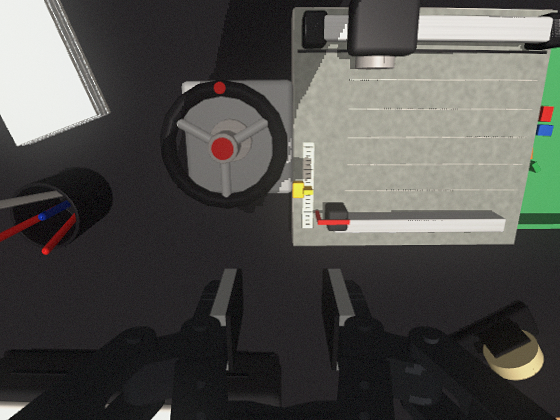

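The wrist view shows the wheel hub at (222,149), the mark at (220,88) and spokes at 6, 10 and 2 o'clock. The marker nose is at (310,190) and the pointer tip at (318,218). The window at 60° towards the bed lies between two spokes, so I'll grasp the rim there.

```bash
python3 -m jog '[{"rotation":[0,0,-8],"translation":[-5,-8,-45],"grip":34},{"rotation":[0,0,-16],"translation":[-5,-8,-90],"grip":34},{"rotation":[0,0,-24],"translation":[-5,-8,-120],"grip":34},{"rotation":[0,0,-30],"translation":[-5,-8,-140],"grip":34},{"rotation":[0,0,-30],"translation":[-5,-8,-150],"grip":34},{"rotation":[0,0,-30],"translation":[-5,-8,-150],"grip":34}]'
python3 - <<'E'
from h import *
s=snap('wrist');save(s,'w6.png')
o=readout.get_obs();P=np.array([.4892,-.2422]);print(o['ee_pos'],o['tcp_rot'],o['q'],o['opening'])
look(s,'w')
Y=look(s)[1];Y=Y[Y[:,1]>-.163];print(Y.mean(0),Y.min(0),Y.max(0))
h=hsv(s);D=cloud(s,h[...,2]<50,.105,.135);r=np.linalg.norm(D[:,:2]-P,axis=1);D=D[(r>.045)&(r<.07)]
from scipy.optimize import least_squares
f=least_squares(lambda x:np.hypot(D[:,0]-x[0],D[:,1]-x[1])-x[2],[*P,.055],loss='soft_l1',f_scale=.003);print('rim fit',f.x,len(D))
ca=np.linalg.inv(s['T']);print('tip proj at rim z',proj(s,[*(P+.052*np.array([.5,.866])),.118]))
E
echo "deg table"; python3 -c "
import numpy as np
for k in range(0,161,8):
  t=np.radians(60-k);print(k,round(52*(np.cos(t)-.5),1),round(52*(np.sin(t)-.866),1))"
```

```text
time: 17.05
ee_pos: [0.5146, -0.1975, 0.1699]
tcp_rot: [-180.0, -0.1, 150.3]
wrist_force: [-0.3, -0.0, 0.1]
opening: 0.034
grasp_force: 0.0
[ 0.5151 -0.1976  0.1712] [179.9993   0.0031 150.2736] [-20.9891   4.3846   2.7861  88.3984   0.0002   8.7373] 0.03414982494371377
w ptr top 519 min [ 0.5703 -0.1494  0.0794] max [ 0.5762 -0.1176  0.0882] mean [ 0.5724 -0.134   0.0867]
w yel 380 min [ 0.5369 -0.175   0.0621] max [ 0.5515 -0.1565  0.0708] mean [ 0.5442 -0.168   0.0643]
w hub 1017 min [ 0.4801 -0.2505  0.1282] max [ 0.4973 -0.2329  0.1292] mean [ 0.4886 -0.2416  0.1287]
w mark 355 min [ 0.432  -0.2473  0.1226] max [ 0.4413 -0.2377  0.126 ] mean [ 0.4367 -0.2422  0.1252]
 ptr top 519 min [ 0.5703 -0.1494  0.0794] max [ 0.5762 -0.1176  0.0882] mean [ 0.5724 -0.134   0.0867]
 yel 380 min [ 0.5369 -0.175   0.0621] max [ 0.5515 -0.1565  0.0708] mean [ 0.5442 -0.168   0.0643]
 hub 1017 min [ 0.4801 -0.2505  0.1282] max [ 0.4973 -0.2329  0.1292] mean [ 0.4886 -0.2416  0.1287]
 mark 355 min [ 0.432  -0.2473  0.1226] max [ 0.4413 -0.2377  0.126 ] mean [ 0.4367 -0.2422  0.1252]
[ 0.5447 -0.1591  0.0702] [ 0.5424 -0.1629  0.0514] [ 0.5545 -0.1552  0.0711]
rim fit [ 0.4881 -0.2401  0.0507] 7699
tip proj at rim z [281.7423 242.0702]
deg table
0 0.0 0.0
8 6.0 -4.1
16 11.4 -8.9
24 16.1 -14.5
32 19.9 -20.6
40 22.9 -27.2
48 24.9 -34.2
56 25.9 -41.4
64 25.9 -48.7
72 24.9 -55.8
80 22.9 -62.8
88 19.9 -69.4
96 16.1 -75.6
104 11.4 -81.2
112 6.0 -86.0
120 0.0 -90.1
128 -6.5 -93.2
136 -13.4 -95.5
144 -20.6 -96.7
152 -27.8 -97.0
160 -35.0 -96.2
```

View pics/w6.png

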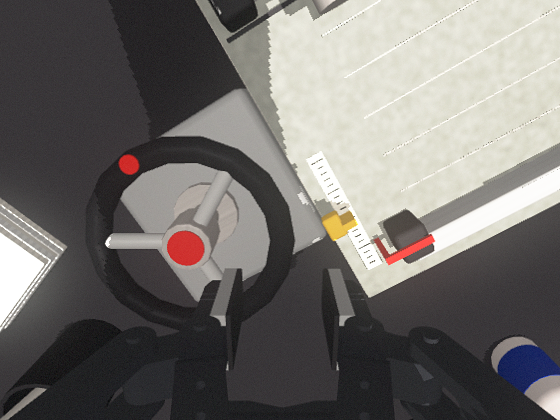

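The inner finger will enter the window cleanly beside the spoke at (210,265), with the rim between the two fingers. I'll descend and grip.

```bash
python3 -m jog '[{"rotation":[0,0,0],"translation":[0,0,-25],"grip":34},{"rotation":[0,0,0],"translation":[0,0,-45],"grip":34},{"rotation":[0,0,0],"translation":[0,0,-60],"grip":34},{"rotation":[0,0,0],"translation":[0,0,-70],"grip":34},{"rotation":[0,0,0],"translation":[0,0,-70],"grip":34},{"rotation":[0,0,0],"translation":[0,0,-70],"grip":20},{"rotation":[0,0,0],"translation":[0,0,-70],"grip":5},{"rotation":[0,0,0],"translation":[0,0,-70],"grip":5},{"rotation":[0,0,0],"translation":[0,0,-70],"grip":5},{"rotation":[0,0,0],"translation":[0,0,-70],"grip":5}]' 40
```

```text
time: 18.1
ee_pos: [0.5151, -0.1986, 0.102]
tcp_rot: [-179.9, 0.1, 150.1]
wrist_force: [-3.2, -4.0, 2.1]
opening: 0.0133
grasp_force: 38.2
```

```bash
python3 -m jog '[{"rotation":[0,0,-8],"translation":[6,-4.1,0],"grip":5},{"rotation":[0,0,-16],"translation":[11.4,-8.9,0],"grip":5},{"rotation":[0,0,-24],"translation":[16.1,-14.5,0],"grip":5},{"rotation":[0,0,-32],"translation":[19.9,-20.6,0],"grip":5},{"rotation":[0,0,-40],"translation":[22.9,-27.2,0],"grip":5},{"rotation":[0,0,-48],"translation":[24.9,-34.2,0],"grip":5},{"rotation":[0,0,-48],"translation":[24.9,-34.2,0],"grip":5}]'
python3 - <<'E'
from h import *
c=snap('scene');look(c,'s');s=snap('wrist');look(s,'w')
E
```

```text
time: 18.8
ee_pos: [0.5393, -0.2329, 0.102]
tcp_rot: [-179.9, 0.0, 101.8]
wrist_force: [-6.7, -0.7, 5.0]
opening: 0.0134
grasp_force: 39.2
s ptr top 29 min [ 0.5613 -0.1491  0.0788] max [ 0.5697 -0.1197  0.0897] mean [ 0.5662 -0.1321  0.0859]
s yel 26 min [ 0.5381 -0.1765  0.0571] max [ 0.5544 -0.1564  0.0671] mean [ 0.5474 -0.1669  0.0638]
s hub 16 min [ 0.4824 -0.2474  0.1271] max [ 0.4964 -0.2346  0.1316] mean [ 0.4885 -0.2402  0.1285]
s mark 16 min [ 0.4468 -0.213   0.1193] max [ 0.4594 -0.1992  0.1254] mean [ 0.454  -0.2063  0.1226]
w ptr top 1416 min [ 0.562  -0.1492  0.0826] max [ 0.5671 -0.1171  0.0882] mean [ 0.5642 -0.1331  0.0871]
w yel 1155 min [ 0.5365 -0.1757  0.0614] max [ 0.5525 -0.156   0.0708] mean [ 0.5444 -0.1678  0.0641]
w hub 1773 min [ 0.48   -0.2494  0.1281] max [ 0.4969 -0.2326  0.1291] mean [ 0.488  -0.2404  0.1286]
w mark 760 min [ 0.449  -0.2079  0.1235] max [ 0.4585 -0.1987  0.1261] mean [ 0.4539 -0.2031  0.1254]
```

The fence follows the wheel: 48° moved it 8.3 mm.

```bash
python3 -m jog '[{"rotation":[0,0,-8],"translation":[1,-7.2,0],"grip":5},{"rotation":[0,0,-16],"translation":[1,-14.5,0],"grip":5},{"rotation":[0,0,-24],"translation":[0,-21.6,0],"grip":5},{"rotation":[0,0,-32],"translation":[-2,-28.6,0],"grip":5},{"rotation":[0,0,-40],"translation":[-5,-35.2,0],"grip":5},{"rotation":[0,0,-48],"translation":[-8.8,-41.4,0],"grip":5},{"rotation":[0,0,-56],"translation":[-13.5,-47,0],"grip":5},{"rotation":[0,0,-64],"translation":[-18.9,-51.8,0],"grip":5},{"rotation":[0,0,-72],"translation":[-24.9,-55.9,0],"grip":5},{"rotation":[0,0,-80],"translation":[-31.4,-59,0],"grip":5},{"rotation":[0,0,-88],"translation":[-38.3,-61.3,0],"grip":5},{"rotation":[0,0,-96],"translation":[-45.5,-62.5,0],"grip":5},{"rotation":[0,0,-96],"translation":[-45.5,-62.5,0],"grip":5}]'
python3 - <<'E'
from h import *
c=snap('scene');look(c,'s');s=snap('wrist');look(s,'w');print(readout.get_obs()['q'])
E
```

```text
time: 20.2
ee_pos: [0.4941, -0.2936, 0.102]
tcp_rot: [-179.9, -0.1, 5.8]
wrist_force: [-1.9, 5.4, 2.6]
opening: 0.0134
grasp_force: 38.9
s ptr top 31 min [ 0.5453 -0.1521  0.079 ] max [ 0.5543 -0.119   0.0889] mean [ 0.5494 -0.1342  0.0846]
s yel 27 min [ 0.5401 -0.1778  0.0531] max [ 0.5539 -0.1601  0.0727] mean [ 0.5492 -0.1696  0.0616]
s hub 26 min [ 0.4821 -0.2544  0.1132] max [ 0.5    -0.2355  0.1287] mean [ 0.4907 -0.2442  0.1256]
s mark 12 min [ 0.5291 -0.2158  0.122 ] max [ 0.538  -0.2069  0.126 ] mean [ 0.5333 -0.2113  0.1237]
w yel 1060 min [ 0.5371 -0.1757  0.0614] max [ 0.5526 -0.1562  0.0709] mean [ 0.545  -0.1681  0.0642]
w hub 1726 min [ 0.4814 -0.2499  0.128 ] max [ 0.4979 -0.2329  0.129 ] mean [ 0.4903 -0.2409  0.1285]
w mark 734 min [ 0.5259 -0.215   0.1245] max [ 0.535  -0.2058  0.126 ] mean [ 0.5305 -0.2106  0.1255]
[-30.7439   7.7907  -1.1465  81.0734   0.083  143.1363]
```

```bash
python3 -m jog '[{"rotation":[0,0,-7],"translation":[-6.3,-0.3,0],"grip":5},{"rotation":[0,0,-14],"translation":[-12.6,0.2,0],"grip":5},{"rotation":[0,0,-14],"translation":[-12.6,0.2,0],"grip":5},{"rotation":[0,0,-14],"translation":[-12.6,0.2,0],"grip":20},{"rotation":[0,0,-14],"translation":[-12.6,0.2,0],"grip":34},{"rotation":[0,0,-14],"translation":[-12.6,0.2,0],"grip":34},{"rotation":[0,0,-14],"translation":[-12.6,0.2,15],"grip":34},{"rotation":[0,0,-14],"translation":[-12.6,0.2,50],"grip":34},{"rotation":[0,0,-14],"translation":[-12.6,0.2,95],"grip":34},{"rotation":[0,0,-14],"translation":[0,50,120],"grip":34},{"rotation":[0,0,-14],"translation":[10,95,130],"grip":34},{"rotation":[0,0,-14],"translation":[10,130,130],"grip":34},{"rotation":[0,0,-14],"translation":[10,130,130],"grip":34},{"rotation":[0,0,-14],"translation":[10,130,130],"grip":34}]'
cat > m.py <<'E'
from h import *
for k in range(2):
    s=snap('wrist');A,Y,H,M=look(s,'w')
    N=Y[(Y[:,1]>-.1625)&(Y[:,2]>.065)];A=A[A[:,2]>.084];E=A[A[:,1]<-.14]
    for n,Q in(('nose',N),('ptr all',A),('ptr end',E)):
        print(n,len(Q),Q[:,0].mean(),(np.percentile(Q[:,0],2)+np.percentile(Q[:,0],98))/2,Q[:,1].min())
for t in('fence_pointer','marker_line'):
    for m in spotter.mark_of('wrist',t)[:1]: print(t,m['uv'],m['confidence'],w(s,m['uv']))
save(s,'m.png')
a,b=proj(s,[.5447,-.155,.075]).astype(int);cv2.imwrite('pics/mc.png',cv2.resize(s['p'][max(b-60,0):b+60,max(a-80,0):a+80,::-1],None,fx=5,fy=5,interpolation=cv2.INTER_NEAREST))
E
python3 m.py
```

```text
time: 21.7
ee_pos: [0.5048, -0.1637, 0.2321]
tcp_rot: [180.0, -0.1, -7.8]
wrist_force: [-0.0, -0.1, -0.4]
opening: 0.0342
grasp_force: 0.0
w ptr top 332 min [ 0.5425 -0.15    0.0821] max [ 0.5481 -0.118   0.088 ] mean [ 0.5456 -0.1341  0.087 ]
w yel 111 min [ 0.5425 -0.1691  0.0609] max [ 0.5529 -0.1555  0.0711] mean [ 0.5468 -0.1622  0.0671]
w hub 614 min [ 0.4801 -0.2502  0.128 ] max [ 0.4978 -0.233   0.129 ] mean [ 0.489  -0.2417  0.1285]
w mark 199 min [ 0.5319 -0.2262  0.1229] max [ 0.5412 -0.2168  0.1262] mean [ 0.5367 -0.2214  0.1253]
nose 54 0.5450627621066956 0.5448998085385433 -0.16241847272339527
ptr all 320 0.5456009382596212 0.5452626242983409 -0.15071018294884495
ptr end 97 0.5458894142779054 0.5457437429967233 -0.15071018294884495
w ptr top 332 min [ 0.5424 -0.1499  0.082 ] max [ 0.5481 -0.118   0.088 ] mean [ 0.5456 -0.134   0.0869]
w yel 136 min [ 0.5409 -0.1701  0.0558] max [ 0.5527 -0.1555  0.0709] mean [ 0.5469 -0.1632  0.0662]
w hub 617 min [ 0.4801 -0.2502  0.1279] max [ 0.4977 -0.2331  0.1291] mean [ 0.489  -0.2416  0.1285]
w mark 202 min [ 0.5321 -0.2262  0.1228] max [ 0.5413 -0.2169  0.126 ] mean [ 0.5367 -0.2215  0.1251]
nose 57 0.5450221009754461 0.5448615055831025 -0.16248514876214293
ptr all 318 0.5455842579860163 0.5452854311068305 -0.15063235447787904
ptr end 97 0.5458431051545957 0.5457293253436599 -0.15063235447787904
fence_pointer [254.7, 149.4] 0.92 [ 0.5442 -0.1479  0.0875]
marker_line [271.9, 144.2] 0.79 [ 0.5441 -0.1608  0.0709]
```

View pics/mc.png

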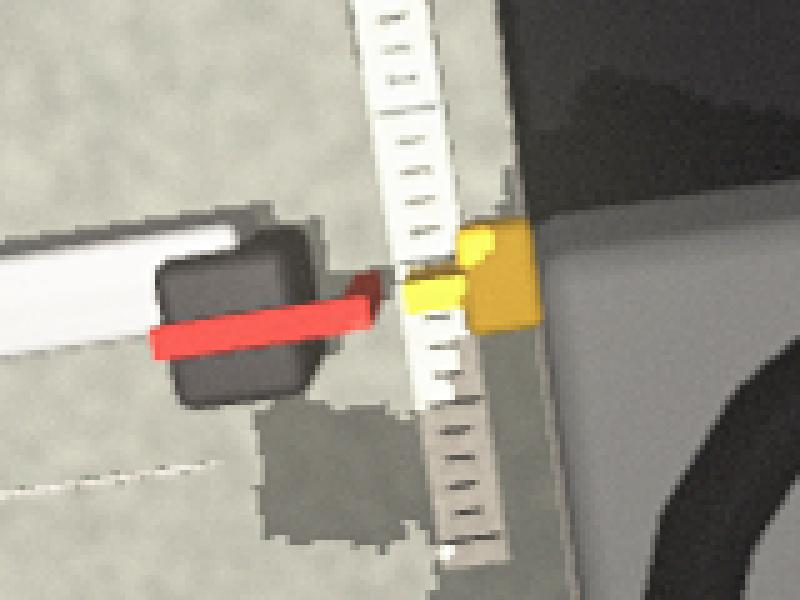

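The pointer is about 0.5 mm short of the nose: pointer end 0.5457, nose 0.5449–0.5450. I'll regrasp and add 3°.

```bash
python3 -m jog '[{"rotation":[0,0,0],"translation":[-8,-45,0],"grip":34},{"rotation":[0,0,0],"translation":[-16,-90,0],"grip":34},{"rotation":[0,0,0],"translation":[-22.6,-129.8,-10],"grip":34},{"rotation":[0,0,0],"translation":[-22.6,-129.8,-50],"grip":34},{"rotation":[0,0,0],"translation":[-22.6,-129.8,-90],"grip":34},{"rotation":[0,0,0],"translation":[-22.6,-129.8,-115],"grip":34},{"rotation":[0,0,0],"translation":[-22.6,-129.8,-130],"grip":34},{"rotation":[0,0,0],"translation":[-22.6,-129.8,-130],"grip":34},{"rotation":[0,0,0],"translation":[-22.6,-129.8,-130],"grip":15},{"rotation":[0,0,0],"translation":[-22.6,-129.8,-130],"grip":5},{"rotation":[0,0,0],"translation":[-22.6,-129.8,-130],"grip":5},{"rotation":[0,0,0],"translation":[-22.6,-129.8,-130],"grip":5},{"rotation":[0,0,-3],"translation":[-25.3,-129.3,-130],"grip":5},{"rotation":[0,0,-3],"translation":[-25.3,-129.3,-130],"grip":5},{"rotation":[0,0,-3],"translation":[-25.3,-129.3,-130],"grip":5}]'
python3 -m jog '[{"rotation":[0,0,0],"translation":[0,0,0],"grip":20},{"rotation":[0,0,0],"translation":[0,0,0],"grip":34},{"rotation":[0,0,0],"translation":[0,0,0],"grip":34},{"rotation":[0,0,0],"translation":[0,0,15],"grip":34},{"rotation":[0,0,0],"translation":[0,0,50],"grip":34},{"rotation":[0,0,0],"translation":[0,0,95],"grip":34},{"rotation":[0,0,0],"translation":[12,50,120],"grip":34},{"rotation":[0,0,0],"translation":[22,95,130],"grip":34},{"rotation":[0,0,0],"translation":[22,130,130],"grip":34},{"rotation":[0,0,0],"translation":[22,130,130],"grip":34},{"rotation":[0,0,0],"translation":[22,130,130],"grip":34}]'
python3 m.py | tail -9
```

```text
time: 23.4
ee_pos: [0.4797, -0.293, 0.1024]
tcp_rot: [-179.9, -0.1, -10.9]
wrist_force: [-0.2, 6.7, -1.3]
opening: 0.0132
grasp_force: 38.4
time: 24.5
ee_pos: [0.5015, -0.163, 0.2322]
tcp_rot: [180.0, -0.1, -10.8]
wrist_force: [-0.4, -0.0, -0.5]
opening: 0.0338
grasp_force: 0.0
w ptr top 329 min [ 0.5422 -0.1501  0.0825] max [ 0.5476 -0.1178  0.088 ] mean [ 0.5451 -0.1342  0.0869]
w yel 143 min [ 0.5426 -0.1694  0.0609] max [ 0.5526 -0.1555  0.0712] mean [ 0.5468 -0.1632  0.0665]
w hub 627 min [ 0.4804 -0.2502  0.128 ] max [ 0.4977 -0.233   0.1292] mean [ 0.489  -0.2416  0.1286]
w mark 207 min [ 0.5326 -0.2286  0.1226] max [ 0.5424 -0.2196  0.126 ] mean [ 0.5378 -0.2241  0.1252]
nose 57 0.5450102742314757 0.5449756990550145 -0.16246199018997903
ptr all 310 0.5451106068413367 0.5449720786986507 -0.15057695462363066
ptr end 95 0.5452833192082935 0.5451791810045314 -0.15057695462363066
fence_pointer [250.5, 145.7] 0.61 [ 0.5451 -0.1468  0.0878]
marker_line [268.3, 141.9] 0.93 [ 0.5433 -0.1597  0.0707]
```

```bash
python3 -c "
from workcell import bot
print(bot.job_done())"
```

```text
the job is handed in; nothing more can be done
None
```

I swept the four chips into the tray with the scraper, stood it back within about 2 mm of the mat's centre, then turned the wheel clockwise until the pointer was level with the marker nose to within about 0.2 mm; the job is handed in at about 25 s.

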